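# Clamp the plaster mould with the swing strap and wing nut

### The arm

A 6-joint arm with a two-finger parallel gripper is mounted at the origin on the work surface. World frame = base frame: x ahead of the robot, y to its left, z up, the work surface at z = 0. Lengths are in m, angles in degrees, forces in N, time in s.
With the tool pointing down it reaches from about 0.375 to 0.9 m from the base axis. Payload 3.1 kg.
Tool frame: the origin (TCP) lies between the finger pads; the fingertips stand 11 mm ahead of it and the grasp point (between the pads) lies 8 mm behind it; x points along the fingers, y is the direction in which the jaws open and shut, and the axes are right-handed (so a half turn about x gives the same grasp; the last joint's range is limited). The gripper opens to 87 mm and grips with 3 to 60 N. Pads are 19 mm wide; open, the fingers measure 117 mm over their backs; the gripper's body (75 mm by 190 mm) begins 51 mm behind the grasp point.
Start: joints at [-73.367, 30.224, 82.088, -0, 67.689, -10.227], TCP at [0.282, -0.558, 0.234] pointing down, gripper open.
Joint ranges: [-176.69, 176.69], [-43.24, 126.21], [12.49, 139.97], [-82, 262], [0, 151.66], [-163.58, 163.58]. Speed limits (degrees/s): [159.86, 159.86, 180, 180, 180, 180].

### API

Orientations are given as a 3x3 rotation matrix whose columns are the frame's x, y, z axes.
In Python, from rig import bot gives the robot as it stands.
- The arm moves only by the shell command python3 -m inch 'ROWS' [OPENING]. ROWS is a JSON object of lists of equal length, an entry for each row: "dp": the shift along the tool's x, y, z in mm, a list of three; "yaw": the turn about the tool's x in degrees. In form: {"dp": [[tx, ty, tz], ...], "yaw": [yaw, ...]}. A call has 1 to 20 rows; each row shifts and turns the commanded pose from where the row before left it, along the tool's axes as they then stand; what a row does not reach is not made up. A row lasts 1/12 s, in which the tool goes at most 41.7 mm and 7.16 degrees, less where a joint would pass 70% of its speed; a pose out of reach is approached as far as the arm can. A call is refused whole if a number of a shift passes 41.7 or a number of a turn 7.16, either way. A call with a gripper value outside its range is refused whole. OPENING is the finger opening in mm, from 0 to 87, set as the call begins (- or left out, the last holds). The fingers move at their own pace and stop on an object; the grip force is fixed at half the most. Time passes only in rows, so rows that do not move let the fingers close. It gives the time, the measured TCP pose, the force and the opening at its end, in the units of the state.
- bot.read_state(): the state, without advancing time (a new reading comes with each control period).
- bot.capture(name): name is "scene" or "side" or "wrist"; returns a dict with "color" (420x560x3 uint8, red, green, blue), "intrinsics" (3x3 intrinsics, pixels), "k1" (the pictures are not rectified: a ray, as slopes to the right and down, at radius r is drawn at 1 + k1 r^2 times it, then the intrinsics apply), "pose" (4x4, takes a point from camera to world coordinates). Camera axes: x right, y down, z forward; pixel columns grow to the right and rows downward; lengths in m; the calibration is good to about 2 mm. A picture is of the moment at which its call begins. There is no depth.
- bot.hand_in(): hands the job in, once; it reports no verdict.
The state is a dict: "time_s": time; "joint_positions": joint angles; "qvel": joint speeds; "tau": joint torques, N m; "position": TCP position; "tcp_rot": TCP orientation; "force": force on the tool from outside, world axes, zero at the start; "moment": the same for the moment, N m; "opening": opening from 0.0 (shut) to 1.0 (fully open).
Only numpy, scipy, OpenCV 4.12 (cv2) and the standard library are available. Lean on these libraries where they do the work, as an engineer would, in place of code of your own. Each camera call takes 0.05 s, during which the arm holds its last target.

### The job

Clamp the plaster mould: push the red tab with a fingertip to swing the strap clockwise over the mould until it meets its stop, then run the loose brass wing nut down clockwise (seen from above) with fingertip strokes on its wings until it is snug against its stop. Only push with the outside of the fingers: grip nothing, do not shift the mould or the things standing around, and finish clear of everything.

Things in the scene. Friction and masses are not known exactly. Their poses are not given: they have to be found in the camera images.
- fixture: The clamp fixture, fixed to the table: a plywood board 220 (its x) x 360 (its y) x 20 mm thick; origin at the centre of its underside, x and y along its sides, z up. On it stand, in its frame, a steel stud at (30, -80) mm on which the strap and the wing nut turn, the round mould centred at (30, 20) mm, and a blue stop post
- stud (a point): Point on the stud's axis at the height of the strap's upper face, 90 mm above the table; x, y are the turning axis of strap and nut
- strap (a joint): Angle (rad) of the aluminium strap (26 mm wide, 10 mm thick, 115 mm long from the stud axis, underside 80 mm above the table) about the upright stud. 0 = home: it points along the fixture's +y, over the mould's middle, at a firm stop. Positive = swung anticlockwise seen from above, up to 1.7. Slight friction (1 N at the tab); stays where left
- tab_top (a point): Top centre of the red tab that stands on the strap 100 mm from the stud axis: an upright plate 30 mm wide along the strap, 8 mm thick across it, 36 mm tall, its top 126 mm above the table
- tab: The same red tab; origin at its foot, on the strap's upper face; its broad faces look along the swing. It may be pushed but not pinched
- wingnut (a joint): Turn (rad) of the brass wing nut, growing clockwise seen from above; 7.0 = snug at a firm stop, less = looser. Slight friction (about 1 N at the wings), stays where left, sinks 1 mm per rad; when snug its lower face is 0.5 mm above the strap
- nut_top (a point): On the nut's axis, at the height of the wings' upper edges (122.5 mm above the table when snug, 1 mm higher for each rad still to go)
- wing_tip (a point): Outer end of one of the nut's two opposite wings, at its upper edge, 38 mm from the axis. Each wing is a plate 6 mm thick and 24 mm tall, standing radially from the 22 mm hub to 38 mm from the axis; the other wing is the mirror image across the axis
- nut_unit: The whole wing nut with its collar; origin on the axis at its lower face; z up, it does not turn
- mould: White two-part plaster mould, a loose round block 100 mm diameter, 55 mm tall, about 0.6 kg, standing on the board; origin at the centre of its underside; its top lies 5 mm under the strap
- spare_nut: Bystander: loose steel wing nut, 76 mm across, 24 mm tall, lying on the board; origin under its hub
- cup: Bystander: pale clay cup, 64 mm diameter, 60 mm tall, on the board; origin under its centre
- bowl: Bystander: raw clay bowl, 120 mm diameter, 65 mm tall, on the table at the board's +y end; origin under its centre
- jar: Bystander: jar with white cap, 68 mm diameter, 90 mm tall, on the table at the board's -y end; origin under its centre
- brush: Bystander: brush lying on the table at the robot's right; origin at its middle
- scraper: Bystander: scraper lying on the table at the robot's left; origin at its middle
- post_top (a point): Top centre of the blue stop post: 40 (fixture x) x 14 (fixture y) mm, top 132 mm above the table, its face 42 mm from the stud axis on the fixture's -y side. It keeps a finger from circling the nut at wing height, so the nut needs several strokes: each time lift over, come down behind a wing and push again
Mind the look-alikes: they are no part of the job. Of the things shaped like the mould, the white one is meant.

How it is judged:
By the outcome, as a careful person would: the job done as asked, in the order asked, and still so for the second after the job is handed in, with the robot touching nothing.
It also fails if it takes over 61 s, if anything falls off the work surface, if the arm or the gripper's body presses on something with over 40 N, if the wrist force passes 120 N, or if a joint passes its speed limit or range.

## Working session

There is one attempt and no reset: what is moved stays moved. The work goes in short steps, Python scripts to look and compute and a shell command to move; the robot and the scene stay as the last step left them, time stands still between calls to the robot, and variables do not carry over. Pictures are saved under pics/ and viewed, and the job is handed in when it is done.

```bash
ls; mkdir -p pics; python3 - <<'E'
from rig import bot
import cv2
s=bot.read_state();print(s)
for n in["scene","side","wrist"]:
    c=bot.capture(n);cv2.imwrite(f"pics/{n}0.png",c["color"][:,:,::-1]);print(n,c["intrinsics"],c["k1"],c["pose"])
E
```

```text
pics
{'time_s': 0.0, 'joint_positions': array([-7.33670269e+01,  3.02762215e+01,  8.21558437e+01, -2.46677071e-04,
        6.76870668e+01, -1.02268282e+01]), 'qvel': array([-0.04324219,  0.12532523,  0.06735028,  0.14781287,  0.02184154,
        0.06326491]), 'tau': array([-1.13148275e-05, -4.40040350e+01, -1.76594067e+01,  6.32911082e-02,
        5.81861415e-02, -1.63769496e-04]), 'position': array([ 0.28220906, -0.55688281,  0.23260403]), 'tcp_rot': array([[-5.98978826e-04,  4.51809763e-01, -8.92114107e-01],
       [ 1.99110447e-03, -8.92111960e-01, -4.51810012e-01],
       [-9.99997838e-01, -2.04691702e-03, -3.65244265e-04]]), 'force': array([-0.5606412 , -0.26559232, -0.66572243]), 'moment': array([-0.03524456,  0.00204638,  0.01552146]), 'opening': 1.0035000818404998}
scene [[534.1399379    0.         284.11826745]
 [  0.         534.1399379  206.68764754]
 [  0.           0.           1.        ]] -0.06540892981192765 [[-0.6624385   0.63061866 -0.40434558  1.25486136]
 [ 0.74892586  0.54533973 -0.37645005  0.67246007]
 [-0.01689072 -0.55219986 -0.83354065  1.58697227]
 [ 0.          0.          0.          1.        ]]
side [[408.55705248   0.         280.5726644 ]
 [  0.         408.55705248 208.97089044]
 [  0.           0.           1.        ]] -0.10412573883994057 [[-0.74717026 -0.38737664  0.54007031 -0.07561046]
 [-0.66452166  0.45026219 -0.59638488  0.63783052]
 [-0.01214768 -0.80448946 -0.59384269  0.75945929]
 [ 0.          0.          0.          1.        ]]
wrist [[292.72106426   0.         288.07747679]
 [  0.         292.72106426 209.21100637]
 [  0.           0.           1.        ]] -0.025011496621063736 [[ 4.53046507e-01 -8.65243013e-01 -2.14717003e-01  3.40930710e-01]
 [-8.91486861e-01 -4.39656003e-01 -1.09333325e-01 -5.27338437e-01]
 [ 1.98276145e-04  2.40950468e-01 -9.70537394e-01  3.83936616e-01]
 [ 0.00000000e+00  0.00000000e+00  0.00000000e+00  1.00000000e+00]]
```

View pics/scene0.png

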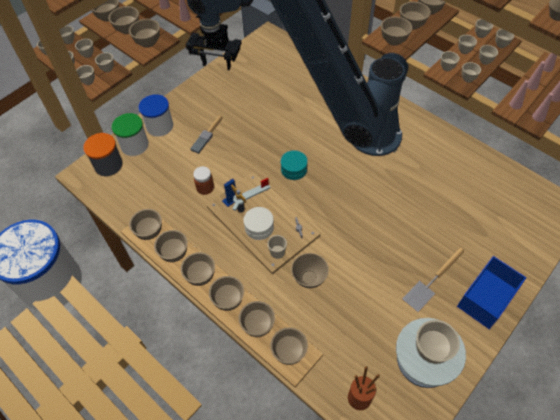

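View pics/side0.png

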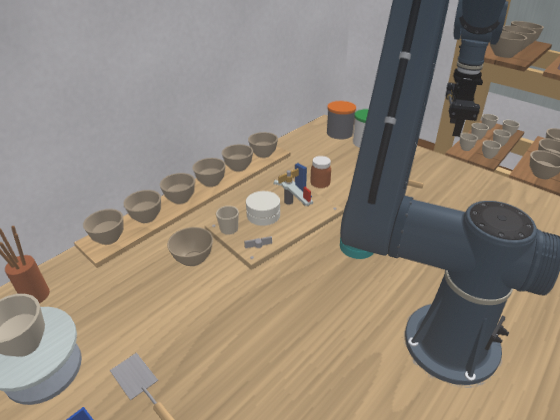

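View pics/wrist0.png

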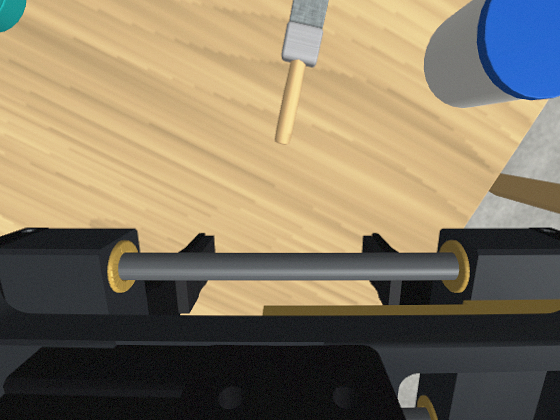

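```bash
cat > h.py <<'E'
from rig import bot
import cv2,numpy as np,pickle
from scipy.optimize import least_squares
def cap(n,tag):
    c=bot.capture(n);cv2.imwrite(f"pics/{tag}.png",c["color"][:,:,::-1]);pickle.dump(c,open(f"pics/{tag}.pkl","wb"));return c
def load(tag): return pickle.load(open(f"pics/{tag}.pkl","rb"))
def proj(c,P):
    T=np.linalg.inv(c["pose"]);p=T[:3,:3]@np.asarray(P)+T[:3,3]
    s=p[:2]/p[2];s=s*(1+c["k1"]*(s@s));K=c["intrinsics"]
    return np.array([K[0,0]*s[0]+K[0,2],K[1,1]*s[1]+K[1,2]])
def ray(c,uv):
    K=c["intrinsics"];d=np.array([(uv[0]-K[0,2])/K[0,0],(uv[1]-K[1,2])/K[1,1]]);s=d.copy()
    for _ in range(20): s=d/(1+c["k1"]*(s@s))
    v=c["pose"][:3,:3]@np.array([s[0],s[1],1]);return c["pose"][:3,3],v/np.linalg.norm(v)
def atz(c,uv,z):
    o,v=ray(c,uv);return o+v*(z-o[2])/v[2]
def tri(obs):
    A=np.zeros((3,3));b=np.zeros(3)
    for c,uv in obs:
        o,v=ray(c,uv);M=np.eye(3)-np.outer(v,v);A+=M;b+=M@o
    X=np.linalg.solve(A,b);return X,[np.round(proj(c,X)-uv,1) for c,uv in obs]
def crop(tag,x0,y0,x1,y1,f,out):
    im=cv2.imread(f"pics/{tag}.png")[y0:y1,x0:x1];im=cv2.resize(im,None,fx=f,fy=f,interpolation=cv2.INTER_CUBIC)
    for x in range((x0+9)//10*10,x1,10):
        cv2.line(im,(int((x-x0+.5)*f),0),(int((x-x0+.5)*f),5),(0,0,255),1)
        if x%20==0: cv2.putText(im,str(x),(int((x-x0+.5)*f)-10,16),0,.4,(0,0,255),1)
    for y in range((y0+9)//10*10,y1,10):
        cv2.line(im,(0,int((y-y0+.5)*f)),(5,int((y-y0+.5)*f)),(0,0,255),1)
        if y%20==0: cv2.putText(im,str(y),(6,int((y-y0+.5)*f)+4),0,.4,(0,0,255),1)
    cv2.imwrite(f"pics/{out}.png",im)
E
python3 - <<'E'
from h import *
cap("scene","s1");cap("side","d1")
crop("s1",190,140,330,290,5 if 0 else 4,"s1c")
crop("d1",200,140,340,270,5,"d1c")
E
```

```text
(no output)
```

View pics/s1c.png

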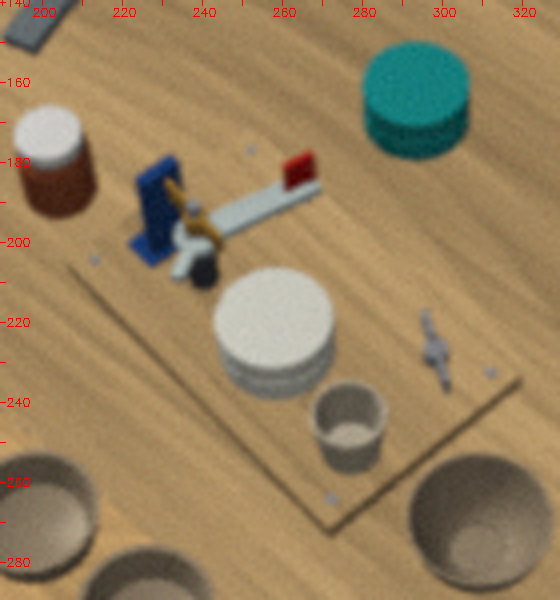

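View pics/d1c.png

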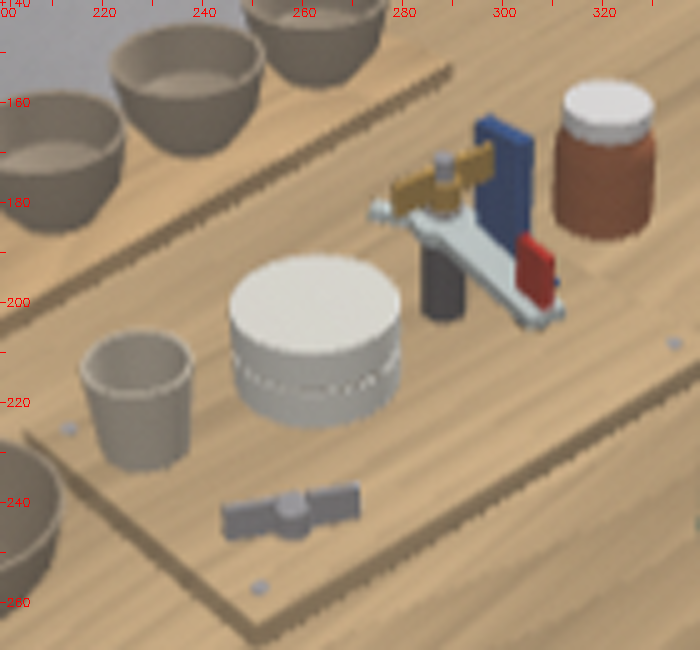

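```bash
python3 - <<'E'
from h import *
S=load("s1");D=load("d1")
for n,a,b in [("mouldtop",(257.8,219),(262.7,200.3)),("studtop",(237.8,191),(288.3,171.5)),("tabtop",(264.3,179.3),(306.7,188.7)),("cornA",(272.3,272),(205.5,225.9)),("cornB",(319,234),(251.1,265.9)),("posttop",(228.5,182.5),(300.5,165)),("cuptop",(276.5,243),(227,213)),("sparehub",(298,226),(258,241))]:
    X,r=tri([(S,a),(D,b)]);print(n,X.round(4),*r)
print(atz(S,(207,206.5),.02))
E
```

```text
mouldtop [ 0.615  -0.0463  0.0742] [-0.2 -0.4] [-0.4  0.3]
studtop [ 0.602  -0.1453  0.1313] [-0.2 -0.4] [-0.4  0.3]
tabtop [ 0.5065 -0.113   0.1278] [-0.2 -0.4] [-0.4  0.4]
cornA [0.7093 0.101  0.0175] [-0.5 -0.8] [-0.8  0.6]
cornB [0.4964 0.1247 0.0122] [-0.1 -0.2] [-0.3  0.2]
posttop [ 0.5971 -0.1945  0.1324] [-0.3 -0.8] [-0.7  0.6]
cuptop [0.6447 0.0654 0.0779] [-0.1 -0.1] [-0.1  0.1]
sparehub [0.5311 0.0604 0.0368] [0. 0.] [ 0. -0.]
[ 0.67251676 -0.2420303   0.02      ]
```

```bash
python3 -m inch '{"dp":[[0,0,0],[0,0,0],[0,0,0],[0,0,0],[0,0,0],[0,0,0],[0,0,0],[0,0,0]],"yaw":[-7,-7,-7,-7,-7,-7,-7,-7]}' 0
python3 -m inch '{"dp":[[-2.5,14,-28.6],[-2.5,14,-28.6],[-2.5,14,-28.6],[-2.5,14,-28.6],[-2.5,14,-28.6],[-2.5,14,-28.6],[-2.5,14,-28.6],[-2.5,14,-28.6],[-2.5,14,-28.6],[-2.5,14,-28.6],[-2.5,14,-28.6],[-2.5,14,-28.6],[-2.5,14,-28.6],[-2.5,14,-28.6],[-2.5,14,-28.6],[-2.5,14,-28.6],[0,0,0],[0,0,0]],"yaw":[0,0,0,0,0,0,0,0,0,0,0,0,0,0,0,0,0,0]}'
python3 - <<'E'
from h import *
s=bot.read_state();print(s["joint_positions"].round(1),s["tcp_rot"].round(3),s["force"].round(2))
cap("wrist","w1")
E
```

```text
time_s: 0.92
position: [0.2824, -0.5574, 0.2334]
tcp_rot: [[-0.0, 0.993, -0.118], [0.0, -0.118, -0.993], [-1.0, -0.0, -0.0]]
force: [-0.7, 0.3, 0.4]
opening: 0.487
time_s: 2.42
position: [0.5621, -0.1299, 0.2735]
tcp_rot: [[-0.0, 0.993, -0.121], [-0.0, -0.121, -0.993], [-1.0, 0.0, 0.0]]
force: [0.4, -0.3, -0.7]
opening: 0.005
[-24.1  24.   86.5  -0.   69.6 -17.1] [[-0.     0.993 -0.121]
 [-0.    -0.121 -0.993]
 [-1.     0.     0.   ]] [ 0.42 -0.34 -0.69]
```

View pics/w1.png

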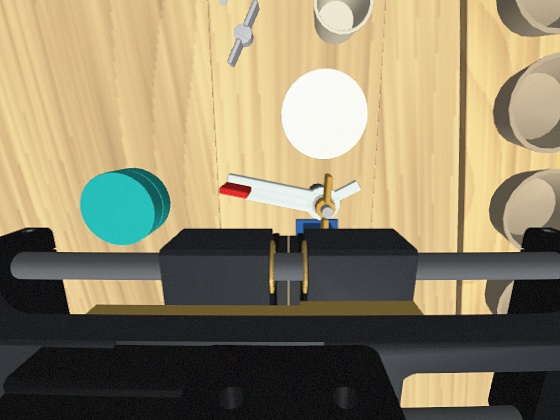

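```bash
python3 - <<'E'
from h import *
crop("w1",205,60,385,240,4,"w1c") if 0 else crop("w1",210,160,380,245,4.5 and 4,"w1c")
E
```

```text
(no output)
```

View pics/w1c.png

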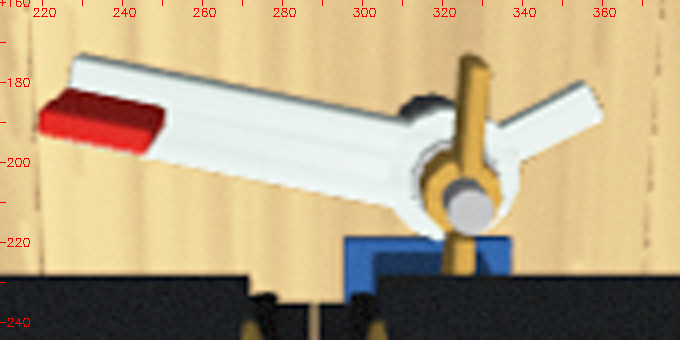

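```bash
python3 - <<'E'
from h import *
S=load("s1");D=load("d1");W=load("w1")
for n,a,b,w in [("mouldtop",(257.8,219),(262.7,200.3),(324,113)),("studtop",(237.8,191),(288.3,171.5),(327,212.5)),("tabtop",(264.3,179.3),(306.7,188.7),(233.2,192.7))]:
    X,r=tri([(S,a),(D,b),(W,w)]);print(n,X.round(4),*r); print(atz(W,w,{"m":.075,"s":.133,"t":.126}[n[0]]).round(4))
for z in(.09,): print("post/strap",[atz(W,p,z).round(4) for p in[(210+75/4,160+55/4),(310,160+120/4)]])
print("wing",[atz(W,p,.126).round(4) for p in[(210+482/4,160+62/4),(210+478/4,160+160/4),(210+462/4,160+270/4)]])
E
```

```text
mouldtop [ 0.6147 -0.0452  0.0749] [ 0.1 -0.4] [-0.6  0.3] [0.3 0.9]
[ 0.6144 -0.0442  0.075 ]
studtop [ 0.6018 -0.1456  0.1311] [-0.2 -0.5] [-0.2  0.4] [ 0.3 -0.4]
[ 0.6012 -0.1455  0.133 ]
tabtop [ 0.5069 -0.1137  0.1273] [-0.4 -0.4] [-0.3  0.4] [-0.6 -0.5]
[ 0.5071 -0.1146  0.126 ]
post/strap [array([ 0.4981, -0.0982,  0.09  ]), array([ 0.5886, -0.1282,  0.09  ])]
wing [array([ 0.609 , -0.1088,  0.126 ]), array([ 0.6057, -0.1343,  0.126 ]), array([ 0.5989, -0.1638,  0.126 ])]
```

```bash
cat >> h.py <<'E'
STUD=np.array([.6015,-.1455]);a=np.radians(-7);XF=np.array([np.cos(a),np.sin(a)]);YF=np.array([-np.sin(a),np.cos(a)])
def rel():
    s=bot.read_state();d=s["position"][:2]-STUD;return np.round([d@XF*1e3,d@YF*1e3,s["position"][2]*1e3],1),s["force"].round(1)
E
python3 - <<'E'
from h import *
print(rel())
p=np.array([-106,-3.])
for th in np.radians([78,70,62,54,46,38,30,22,14,7,0]):
    u=np.array([-np.sin(th),np.cos(th)]);t=np.array([-np.cos(th),-np.sin(th)])
    q=103*u+(4+15*abs(t[0])+9.5*abs(t[1]))*t
    print(np.degrees(th).round(),q.round(1),"dtool y,z",[round(q[0]-p[0],1),round(p[1]-q[1],1)]);p=q
E
python3 -m inch '{"dp":[[20,-13,3],[20,-13,3],[20,-13,3],[20,-13,3],[20,-13,2],[20,0,0],[20,0,0],[12,0,0],[10,0,0],[0,0,0],[0,0,0]],"yaw":[0,0,0,0,0,0,0,0,0,0,0]}'
python3 - <<'E'
from h import *
print(rel());cap("wrist","w2")
E
```

```text
(array([-41.6,   9.6, 273.4]), array([ 0.5, -1.2, -0.3]))
78.0 [-104.2    5.4] dtool y,z [np.float64(1.8), np.float64(-8.4)]
70.0 [-103.    18.3] dtool y,z [np.float64(1.2), np.float64(-12.9)]
62.0 [-100.1   31.2] dtool y,z [np.float64(2.9), np.float64(-12.9)]
54.0 [-95.4  44. ] dtool y,z [np.float64(4.7), np.float64(-12.8)]
46.0 [-88.9  56.3] dtool y,z [np.float64(6.5), np.float64(-12.3)]
38.0 [-80.5  67.8] dtool y,z [np.float64(8.4), np.float64(-11.6)]
30.0 [-70.3  78.3] dtool y,z [np.float64(10.2), np.float64(-10.5)]
22.0 [-58.5  87.5] dtool y,z [np.float64(11.8), np.float64(-9.1)]
14.0 [-45.2  94.9] dtool y,z [np.float64(13.3), np.float64(-7.4)]
7.0 [-32.4  99.8] dtool y,z [np.float64(12.7), np.float64(-4.9)]
0.0 [-19. 103.] dtool y,z [np.float64(13.4), np.float64(-3.2)]
time_s: 3.38
position: [0.4949, -0.1379, 0.1114]
tcp_rot: [[-0.001, 0.992, -0.126], [0.0, -0.126, -0.992], [-1.0, -0.001, -0.0]]
force: [0.4, 0.5, 0.8]
opening: 0.006
(array([-106.7,   -5.4,  111.4]), array([0.4, 0.5, 0.8]))
```

View pics/w2.png

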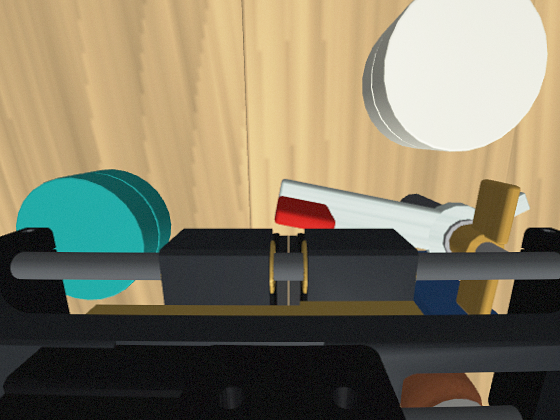

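```bash

python3 -m inch '{"dp":[[0,1,-5],[0,1,-5],[0,0.6,-6.5],[0,0.6,-6.5],[0,1.5,-6.5],[0,1.5,-6.5],[0,2.4,-6.4],[0,2.4,-6.4],[0,3.3,-6.2],[0,3.3,-6.2],[0,4.2,-5.8],[0,4.2,-5.8],[0,5.1,-5.3],[0,5.1,-5.3]],"yaw":[0,0,0,0,0,0,0,0,0,0,0,0,0,0]}'
python3 - <<'E'
from h import *
print(rel())
E
python3 -m inch '{"dp":[[0,5.9,-4.6],[0,5.9,-4.6],[0,6.6,-3.7],[0,6.6,-3.7],[0,6.4,-2.5],[0,6.4,-2.5],[0,4,-1],[0,4,-1],[0,0,0]],"yaw":[0,0,0,0,0,0,0,0,0]}'
python3 - <<'E'
from h import *
print(rel());cap("wrist","w3");cap("scene","s3")
E
```

```text
time_s: 4.6
position: [0.542, -0.0583, 0.1114]
tcp_rot: [[-0.001, 0.992, -0.124], [0.0, -0.124, -0.992], [-1.0, -0.001, -0.0]]
force: [-0.2, -1.4, -0.4]
opening: 0.009
(array([-69.7,  79.3, 111.4]), array([-0.2, -1.4, -0.4]))
time_s: 5.35
position: [0.591, -0.0411, 0.1115]
tcp_rot: [[0.001, 0.992, -0.124], [0.0, -0.124, -0.992], [-1.0, 0.001, -0.0]]
force: [-0.2, 0.5, -0.2]
opening: 0.002
(array([-23.1, 102.3, 111.5]), array([-0.2,  0.5, -0.2]))
```

View pics/w3.png

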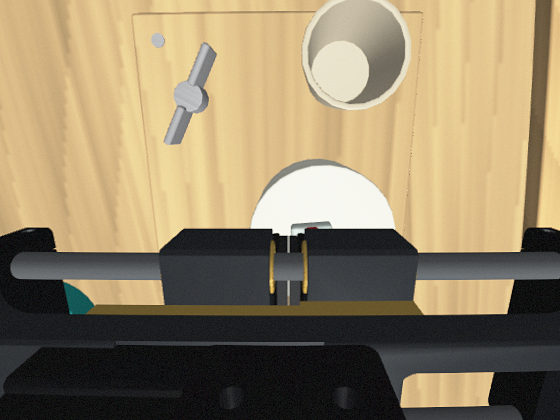

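Now the strap is over the mould, close to its stop. I creep on until the force shows it.

```bash

python3 -m inch '{"dp":[[0,1,0],[0,1,0],[0,1,0],[0,0,0]],"yaw":[0,0,0,0]}'
python3 -m inch '{"dp":[[0,1,0],[0,1,0],[0,0,0]],"yaw":[0,0,0]}'
python3 - <<'E'
from h import *
print(rel())
cap("scene","s4");crop("s4",190,140,330,290,4,"s4c")
E
```

```text
time_s: 5.78
position: [0.5927, -0.0414, 0.1115]
tcp_rot: [[-0.001, 0.992, -0.124], [0.0, -0.124, -0.992], [-1.0, -0.001, -0.0]]
force: [-1.0, 0.6, -0.5]
opening: 0.004
time_s: 6.03
position: [0.5951, -0.0418, 0.1115]
tcp_rot: [[0.0, 0.992, -0.124], [0.0, -0.124, -0.992], [-1.0, 0.0, -0.0]]
force: [-1.7, 1.3, -0.1]
opening: 0.003
(array([-19. , 102.2, 111.5]), array([-1.7,  1.3, -0.1]))
```

View pics/s4c.png

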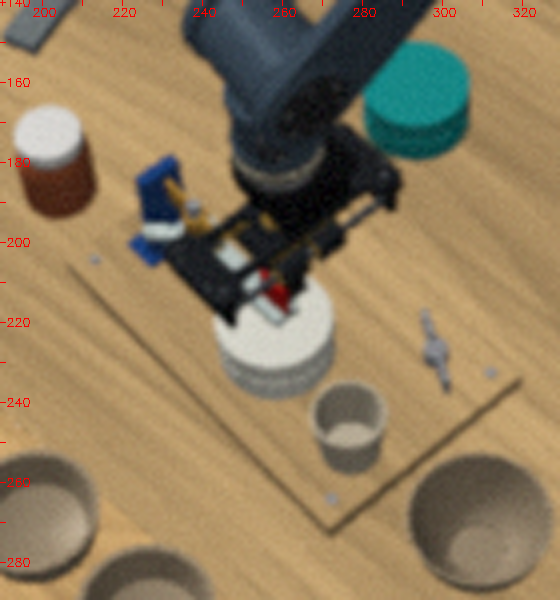

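```bash

for i in 1 2; do python3 -m inch '{"dp":[[0,1,0],[0,0,0]],"yaw":[0,0]}' | egrep 'pos|force'; done
for i in 1; do python3 -m inch '{"dp":[[0,1,0],[0,0,0]],"yaw":[0,0]}' | egrep 'pos|force'; done
```

```text
position: [0.5961, -0.0419, 0.1116]
force: [-0.2, 1.0, -0.3]
position: [0.5971, -0.0421, 0.1116]
force: [-1.4, 0.4, -1.0]
position: [0.5981, -0.0422, 0.1116]
force: [-0.9, 0.9, 0.1]
```

```bash

for i in 1 2; do python3 -m inch '{"dp":[[0,1,0],[0,0,0]],"yaw":[0,0]}' | egrep 'pos|force'; done
python3 - <<'E'
from h import *
print(rel())
cap("scene","s5");cap("side","d5");crop("s5",210,160,290,240,7,"s5c");crop("d5",220,130,330,230,6,"d5c")
E
```

```text
position: [0.599, -0.0423, 0.1115]
force: [-0.8, -0.2, 0.0]
position: [0.5992, -0.0423, 0.1115]
force: [-2.4, 0.2, 1.5]
(array([-14.9, 102.2, 111.5]), array([-2.4,  0.2,  1.5]))
```

View pics/s5c.png

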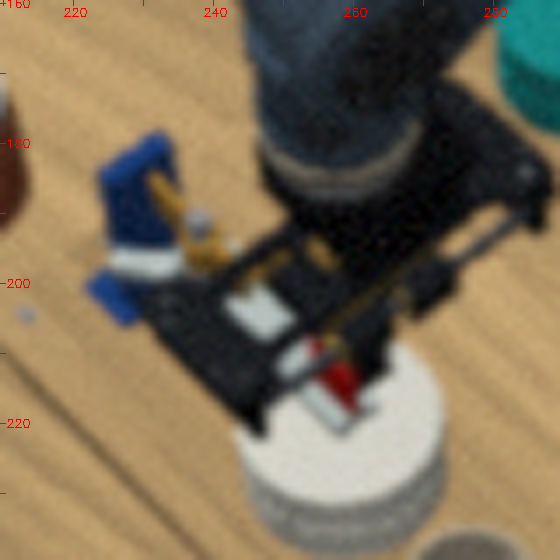

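View pics/d5c.png

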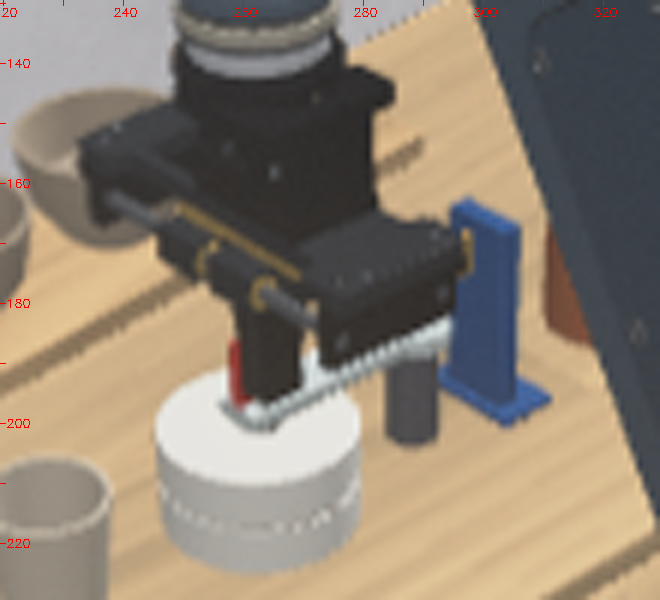

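```bash

for i in 1 2; do python3 -m inch '{"dp":[[0,1,0],[0,0,0]],"yaw":[0,0]}' | egrep 'pos|force'; done
```

```text
position: [0.5994, -0.0422, 0.1114]
force: [-3.9, 0.8, 3.1]
position: [0.5995, -0.0422, 0.1114]
force: [-6.9, 0.4, 3.0]
```

```bash

python3 -m inch '{"dp":[[0,-6,0],[0,-6,0],[0,-4,0],[-30,0,0],[-35,0,0],[-35,5,12],[-30,8,20],[-20,10,20],[-10,6,10],[0,0,0],[0,0,0]],"yaw":[0,0,0,0,0,0,0,0,0,0,0]}'
python3 - <<'E'
from h import *
print(rel())
cap("wrist","w6");cap("scene","s6");crop("s6",200,150,290,240,6,"s6c");crop("w6",220,110,350,240,5,"w6c")
E
```

```text
time_s: 8.27
position: [0.6072, -0.1062, 0.2718]
tcp_rot: [[0.002, 0.992, -0.126], [-0.0, -0.126, -0.992], [-1.0, 0.002, -0.0]]
force: [-0.3, 1.5, -0.6]
opening: 0.004
(array([  0.9,  39.7, 271.8]), array([-0.3,  1.5, -0.6]))
```

View pics/w6.png

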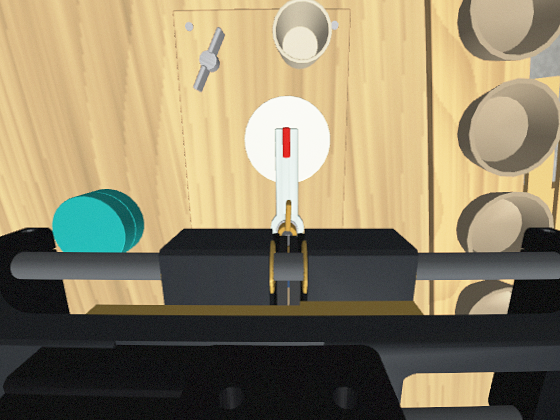

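View pics/w6c.png

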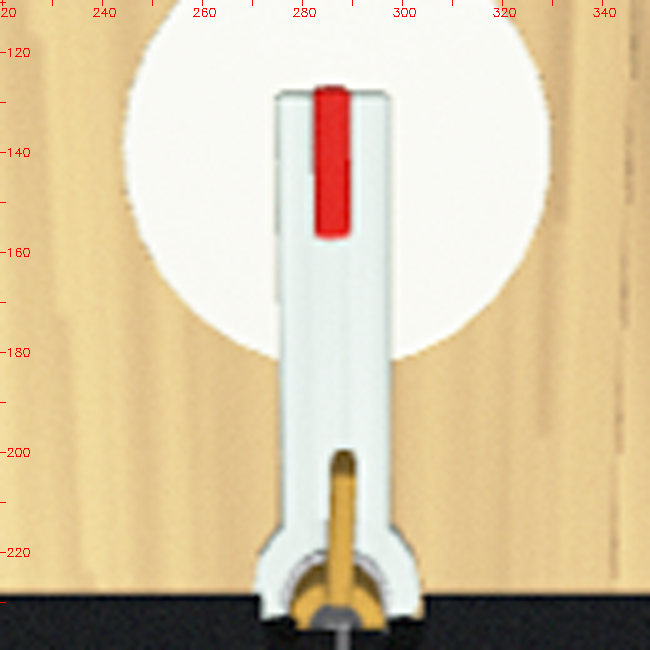

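View pics/s6c.png

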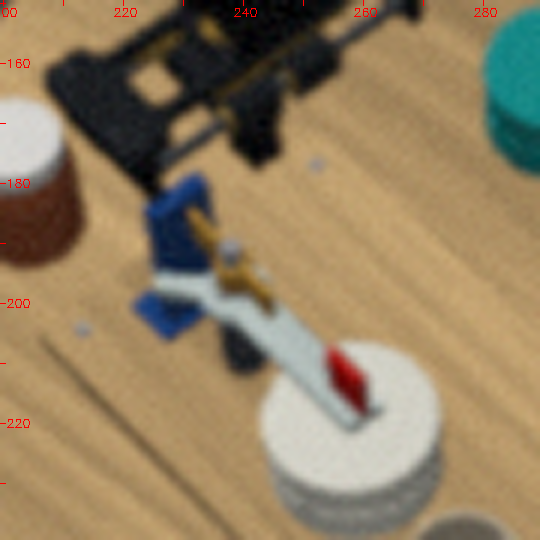

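```bash

python3 - <<'E'
from h import *
p=np.array([-26,28.]);hx,hy=11,9.5
for ph in list(range(90,-91,-10)):
    r=np.interp(ph,[-90,-60,-20,0,5,15,45,90],[28,30,30,29,28,26,27,28]);f=np.radians(ph)
    u=np.array([np.cos(f),np.sin(f)]);n=np.array([-u[1],u[0]])
    q=r*u+(3+hx*abs(n[0])+hy*abs(n[1]))*n
    print(ph,q.round(1),"dy,dz",(q-p).round(1)*[1,-1]);p=q
E
python3 -m inch '{"dp":[[0,-9,4],[0,-9,4],[20,-9,4],[30,0,0],[30,0,0],[30,0,0],[25,0,0],[14,0,0],[8,0,0],[0,0,0],[0,0,0]],"yaw":[0,0,0,0,0,0,0,0,0,0,0]}'
python3 - <<'E'
from h import *
print(rel())
E
```

```text
90 [-14.  28.] dy,dz [12. -0.]
80 [-10.4  30. ] dy,dz [ 3.6 -2. ]
70 [-6.2 31.6] dy,dz [ 4.3 -1.5]
60 [-1.3 32.3] dy,dz [ 4.9 -0.7]
50 [ 4. 32.] dy,dz [5.3 0.3]
40 [ 9.4 30.5] dy,dz [5.4 1.5]
30 [14.6 27.7] dy,dz [5.2 2.8]
20 [19.2 23.7] dy,dz [4.6 4. ]
10 [24.1 18.7] dy,dz [4.9 5. ]
0 [29.  12.5] dy,dz [4.9 6.2]
-10 [31.5  8.9] dy,dz [2.5 3.6]
-20 [33.6  4.5] dy,dz [2.  4.4]
-30 [34.3 -0.5] dy,dz [0.8 5. ]
-40 [34.1 -6. ] dy,dz [-0.2  5.5]
-50 [ 32.7 -11.7] dy,dz [-1.4  5.7]
-60 [ 30.  -17.3] dy,dz [-2.8  5.6]
-70 [ 25.6 -21.9] dy,dz [-4.3  4.5]
-80 [ 20.2 -25.5] dy,dz [-5.4  3.7]
-90 [ 14. -28.] dy,dz [-6.2  2.5]
time_s: 9.28
position: [0.5784, -0.1142, 0.1146]
tcp_rot: [[-0.001, 0.992, -0.124], [0.0, -0.124, -0.992], [-1.0, -0.001, -0.0]]
force: [-0.3, 0.7, 1.0]
opening: 0.005
(array([-26.8,  28.3, 114.6]), array([-0.3,  0.7,  1. ]))
```

```bash

python3 -m inch '{"dp":[[0,4,0],[0,4,0],[0,4.8,0],[0,3.6,-2],[0,4.3,-1.5],[0,4.9,-0.7],[0,5.3,0.3],[0,5.4,1.5],[0,5.2,2.8],[0,4.6,4],[0,4.9,5]],"yaw":[0,0,0,0,0,0,0,0,0,0,0]}'
python3 - <<'E'
from h import *
print(rel());cap("scene","s7");crop("s7",200,150,290,240,6,"s7c");cap("side","d7");crop("d7",240,130,330,220,6,"d7c")
E
```

```text
time_s: 10.2
position: [0.6288, -0.1302, 0.1144]
tcp_rot: [[0.0, 0.992, -0.124], [0.0, -0.124, -0.992], [-1.0, 0.0, -0.0]]
force: [-0.9, 1.1, 0.8]
opening: 0.004
(array([ 25.2,  18.5, 114.4]), array([-0.9,  1.1,  0.8]))
```

View pics/s7c.png

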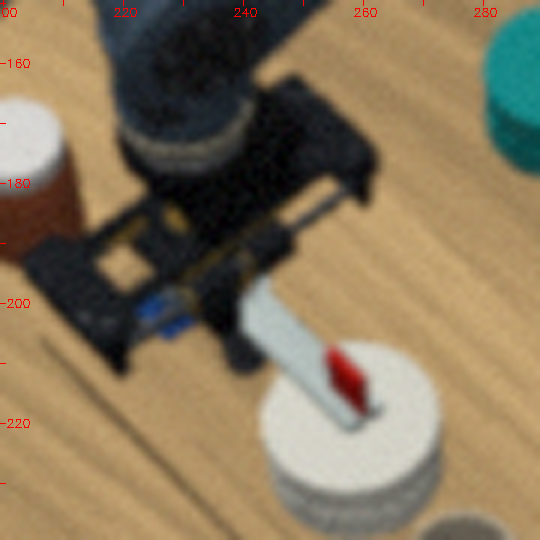

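View pics/d7c.png

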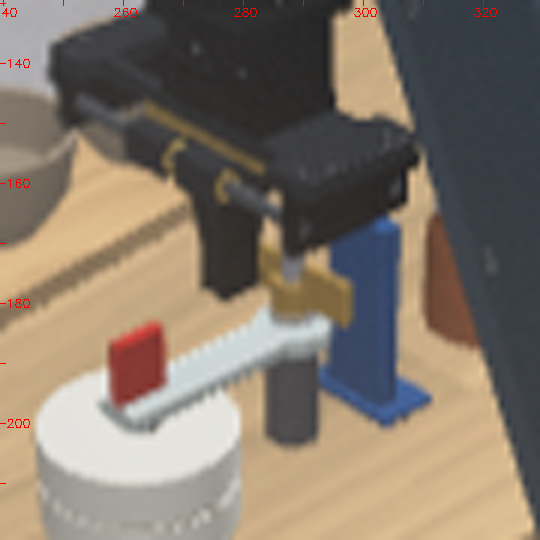

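```bash

python3 -m inch '{"dp":[[0,4.9,6.2],[0,2.5,3.6],[0,2,4.4],[0,0.8,5],[0,-0.2,5.5],[0,-1.4,5.7],[0,-2.8,5.6],[0,-4.3,4.5],[0,-5.4,3.7],[0,0,0]],"yaw":[0,0,0,0,0,0,0,0,0,0]}'
python3 - <<'E'
from h import *
print(rel());cap("side","d8");crop("d8",240,130,330,220,6,"d8c")
E
```

```text
time_s: 11.13
position: [0.6175, -0.1744, 0.1146]
tcp_rot: [[-0.001, 0.992, -0.125], [-0.0, -0.125, -0.992], [-1.0, -0.001, 0.001]]
force: [-0.0, -0.2, -1.1]
opening: 0.001
(array([ 19.4, -26.7, 114.6]), array([-0. , -0.2, -1.1]))
```

View pics/d8c.png

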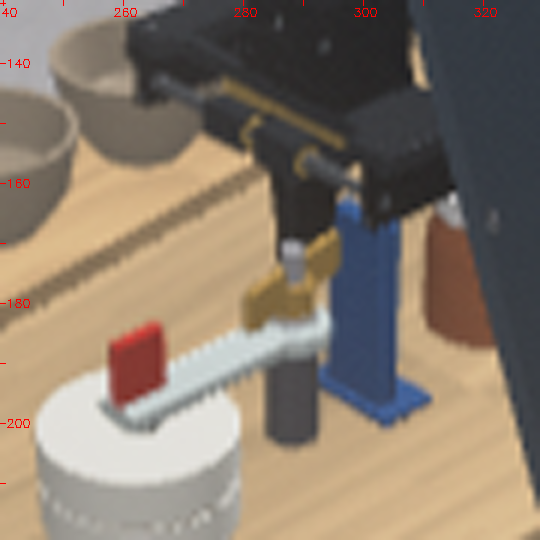

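```bash

python3 -m inch '{"dp":[[0,4,0],[-20,2,-1],[-20,0,0],[-10,0,0],[0,-12,-10],[0,-18,-18],[0,-18,-18],[0,-7,-8],[0,0,0],[0,0,0]],"yaw":[0,0,0,0,0,0,0,0,0,0]}'
python3 - <<'E'
from h import *
print(rel());cap("side","d9");crop("d9",240,130,330,220,6,"d9c");cap("wrist","w9");crop("w9",230,160,360,240,6,"w9c")
E
```

```text
time_s: 12.02
position: [0.578, -0.1129, 0.1648]
tcp_rot: [[0.002, 0.992, -0.123], [-0.001, -0.123, -0.992], [-1.0, 0.002, 0.001]]
force: [0.7, -0.6, -0.5]
opening: 0.004
(array([-27.3,  29.5, 164.8]), array([ 0.7, -0.6, -0.5]))
```

View pics/d9c.png

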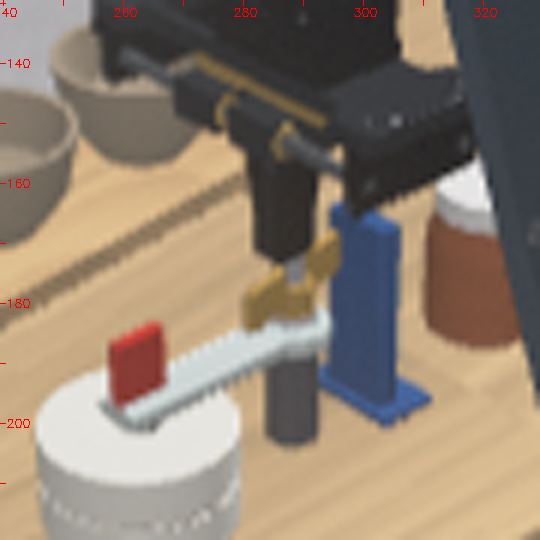

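View pics/w9c.png

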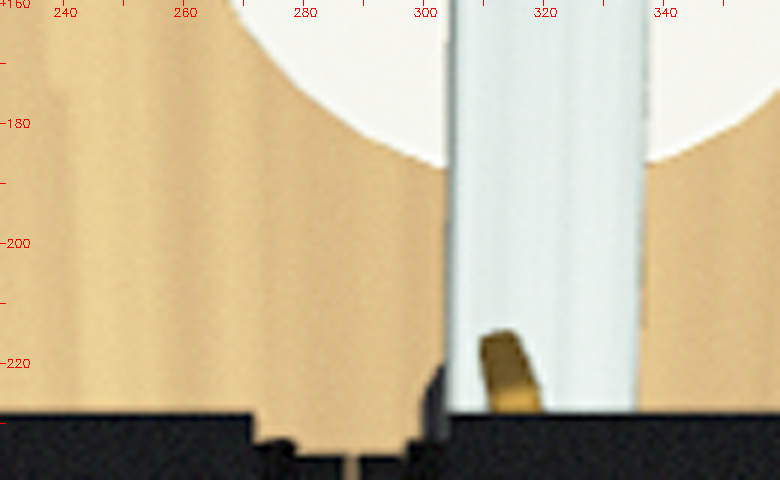

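```bash

python3 -m inch '{"dp":[[0,-5,2],[20,0,0],[20,0,0],[10,0,0],[0,4,0],[0,4,0],[0,4.3,0.5],[0,6,-1.5],[0,3.6,-2],[0,4.3,-1.5],[0,4.9,-0.7],[0,5.3,0.3],[0,5.4,1.5],[0,5.2,2.8],[0,4.6,4],[0,4.9,5],[0,0,0]],"yaw":[0,0,0,0,0,0,0,0,0,0,0,0,0,0,0,0,0]}'
python3 - <<'E'
from h import *
print(rel());cap("side","d10");crop("d10",240,130,330,220,6,"d10c")
E
```

```text
time_s: 13.53
position: [0.6287, -0.1311, 0.1148]
tcp_rot: [[0.003, 0.992, -0.125], [-0.001, -0.125, -0.992], [-1.0, 0.003, 0.001]]
force: [0.2, -0.8, -0.1]
opening: 0.007
(array([ 25.2,  17.6, 114.8]), array([ 0.2, -0.8, -0.1]))
```

View pics/d10c.png

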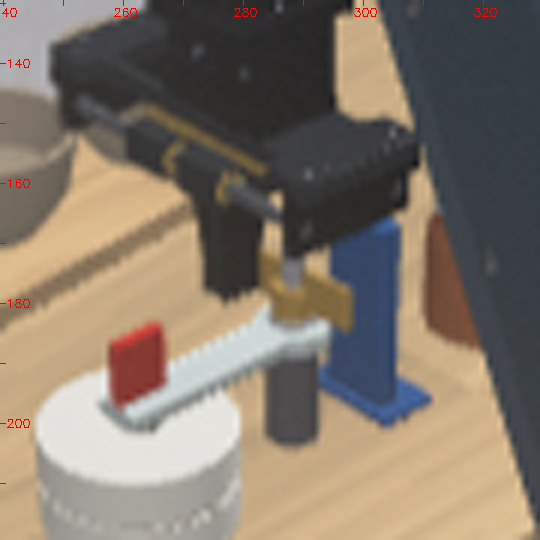

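```bash

python3 -m inch '{"dp":[[0,4.9,6.2],[0,2.5,3.6],[0,2,4.4],[0,0,0]],"yaw":[0,0,0,0]}' | egrep 'pos|for'
python3 -m inch '{"dp":[[0,0.8,5],[0,-0.2,5.5],[0,-1.4,5.7],[0,0,0]],"yaw":[0,0,0,0]}'| egrep 'pos|for'
python3 -m inch '{"dp":[[0,-2.8,5.6],[0,-4.3,4.5],[0,0,0]],"yaw":[0,0,0]}'| egrep 'pos|for'
python3 -m inch '{"dp":[[0,-5.4,3.7],[0,0,0]],"yaw":[0,0]}'| egrep 'pos|for'
python3 - <<'E'
from h import *
print(rel());cap("side","d11");crop("d11",240,130,330,220,6,"d11c")
E
```

```text
position: [0.6352, -0.1459, 0.1146]
force: [0.4, 1.1, -0.7]
position: [0.633, -0.1576, 0.1146]
force: [4.3, 10.7, -0.8]
position: [0.6312, -0.1595, 0.1153]
force: [20.6, 29.6, -5.0]
position: [0.6303, -0.1601, 0.1158]
force: [31.1, 37.1, -9.7]
(array([ 30.3, -11. , 115.8]), array([31.1, 37.1, -9.7]))
```

View pics/d11c.png

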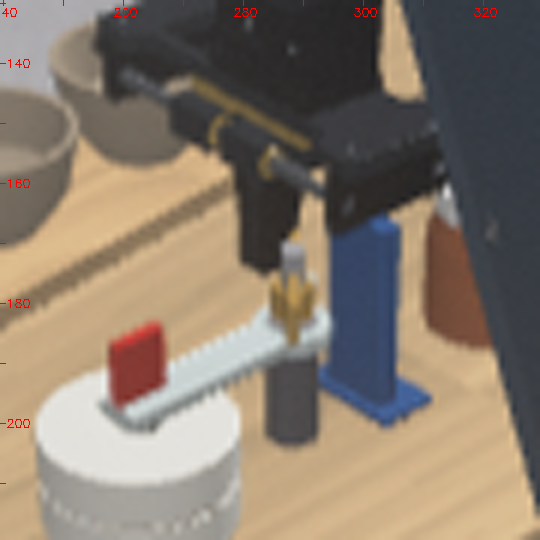

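```bash

python3 -m inch '{"dp":[[0,5.4,-3.7],[0,4.3,-4.5],[0,2.8,-5.6],[0,3,-4],[0,0,0]],"yaw":[0,0,0,0,0]}'
python3 - <<'E'
from h import *
print(rel())
E
python3 -m inch '{"dp":[[-30,5,0],[-35,5,0],[-35,-10,-10],[-35,-20,-20],[-20,-10,-10],[0,0,0],[0,0,0]],"yaw":[0,0,0,0,0,0,0]}'
python3 - <<'E'
from h import *
print(rel())
cap("scene","s12");crop("s12",200,150,290,240,6,"s12c");cap("wrist","w12");crop("w12",210,110,370,240,5,"w12c");cap("side","d12");crop("d12",240,130,330,220,6,"d12c")
E
```

```text
time_s: 15.13
position: [0.6358, -0.157, 0.1147]
tcp_rot: [[0.001, 0.992, -0.123], [-0.001, -0.123, -0.992], [-1.0, 0.001, 0.001]]
force: [-1.0, 0.0, 0.2]
opening: 0.005
(array([ 35.5,  -7.3, 114.7]), array([-1. ,  0. ,  0.2]))
time_s: 15.72
position: [0.6117, -0.1166, 0.2689]
tcp_rot: [[0.003, 0.992, -0.125], [-0.003, -0.125, -0.992], [-1.0, 0.004, 0.002]]
force: [1.4, -0.6, -0.5]
opening: 0.009
(array([  6.6,  29.9, 268.9]), array([ 1.4, -0.6, -0.5]))
```

View pics/s12c.png

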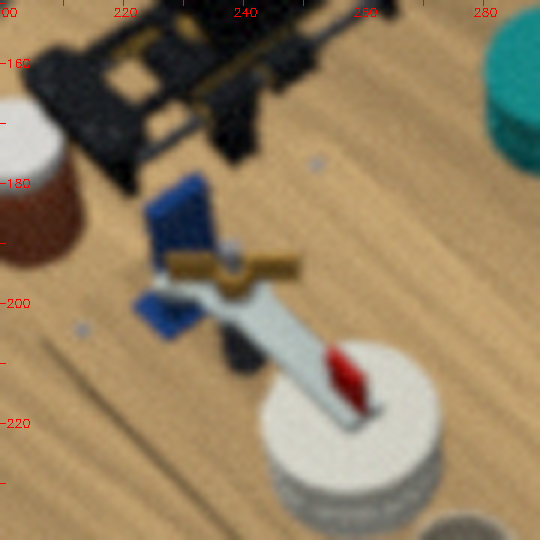

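View pics/d12c.png

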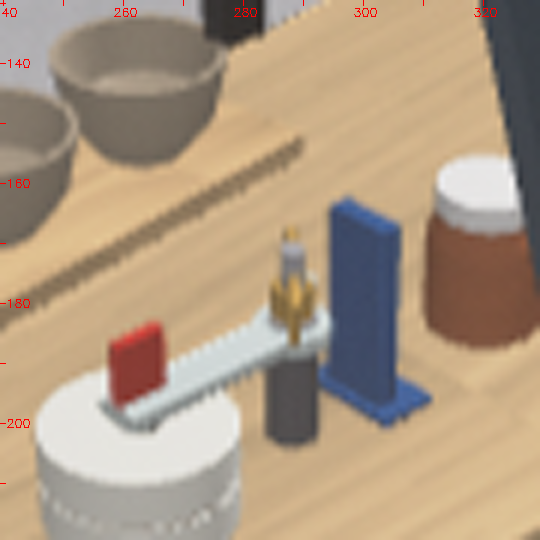

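View pics/w12c.png

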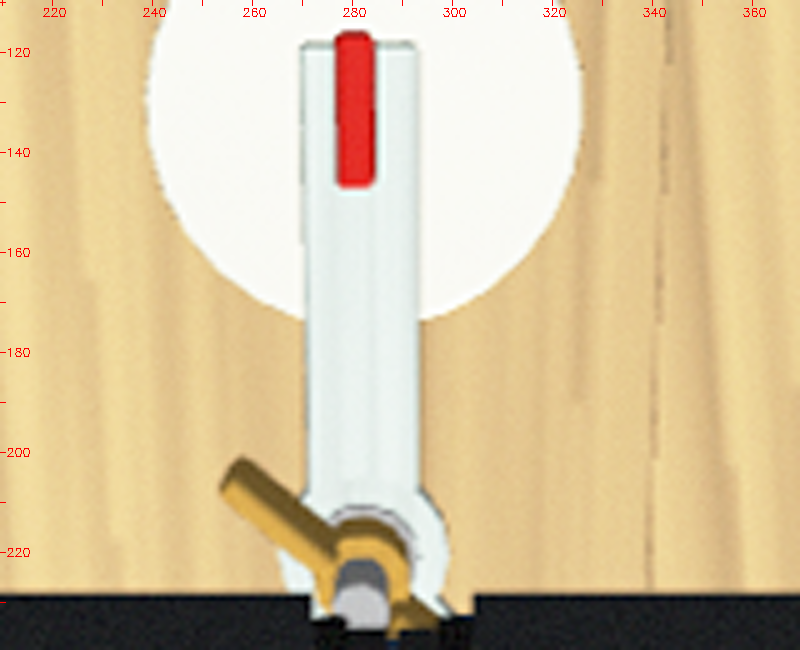

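```bash

python3 - <<'E'
from h import *
S=load("s12");D=load("d12");W=load("w12")
X,r=tri([(S,(249,192.4)),(W,(256,205.5))]);print(X.round(4),r)
a=np.radians(-6.8)
# predicted tips for snug
for z in (.1225,.1255):
  for ph in (138,142):
    f=np.radians(ph-6.8);P=np.r_[STUD+.038*np.array([np.cos(f),np.sin(f)]),z]
    Q=P.copy();Q[:2]=2*STUD-P[:2]
    print(z,ph,[ (proj(c,P).round(1),proj(c,Q).round(1)) for c in (S,D,W)])
crop("d12",270,155,310,195,15,"d12e");crop("s12",220,180,260,210,16,"s12e")
E
```

```text
[ 0.5779 -0.1172  0.1209] [array([-0.1,  0. ]), array([-0.2, -0.2])]
0.1225 138 [(array([249.2, 191.9]), array([226.7, 192. ])), (array([288.2, 181.3]), array([288. , 167.8])), (array([254.2, 205.6]), array([308., 251.]))]
0.1225 142 [(array([249.2, 191.3]), array([226.6, 192.7])), (array([289.1, 181.3]), array([287.1, 167.9])), (array([252.6, 207.5]), array([309.6, 249.2]))]
0.1255 138 [(array([249.2, 191.4]), array([226.6, 191.5])), (array([288.2, 180.4]), array([288., 167.])), (array([253.8, 206.2]), array([308.2, 252.1]))]
0.1255 142 [(array([249.2, 190.7]), array([226.6, 192.2])), (array([289.1, 180.4]), array([287.1, 167. ])), (array([252.3, 208.2]), array([309.8, 250.3]))]
```

View pics/d12e.png

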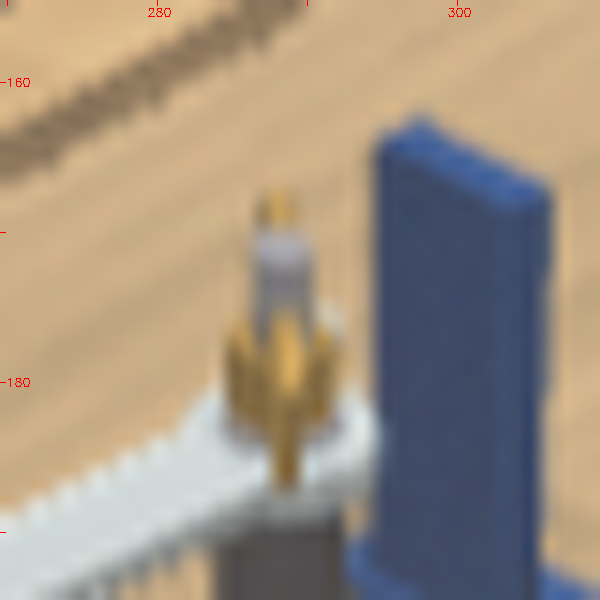

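View pics/s12e.png

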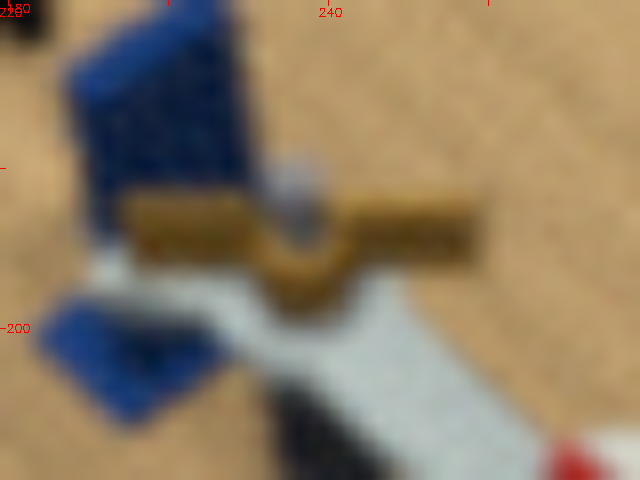

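```bash

python3 -m inch '{"dp":[[-20,-20,0],[-20,-25,0],[-20,-25,0],[0,-25,0],[0,-15,0],[0,0,0],[0,0,0]],"yaw":[0,0,0,0,0,0,0]}'
python3 - <<'E'
from h import *
cap("scene","s13");crop("s13",190,140,330,290,4,"s13c");cap("wrist","w13")
a=cv2.imread("pics/s1.png").astype(int);b=cv2.imread("pics/s13.png").astype(int)
d=(np.abs(a-b).sum(2)>90);
for n,(x0,y0,x1,y1) in dict(mould_low=(243,225,275,242),cup=(265,233,290,260),spare=(292,215,305,240),jar=(190,164,217,198),bowl=(290,250,330,290),teal=(278,148,310,182),scraper=(400,245,465,310),brush=(188,115,225,155)).items(): print(n,d[y0:y1,x0:x1].sum())
E
```

```text
time_s: 16.45
position: [0.5022, -0.1023, 0.3259]
tcp_rot: [[-0.001, 0.992, -0.126], [0.0, -0.126, -0.992], [-1.0, -0.001, -0.0]]
force: [0.7, -0.0, -0.6]
opening: 0.005
mould_low 0
cup 0
spare 0
jar 0
bowl 0
teal 0
scraper 0
brush 0
```

View pics/s13c.png

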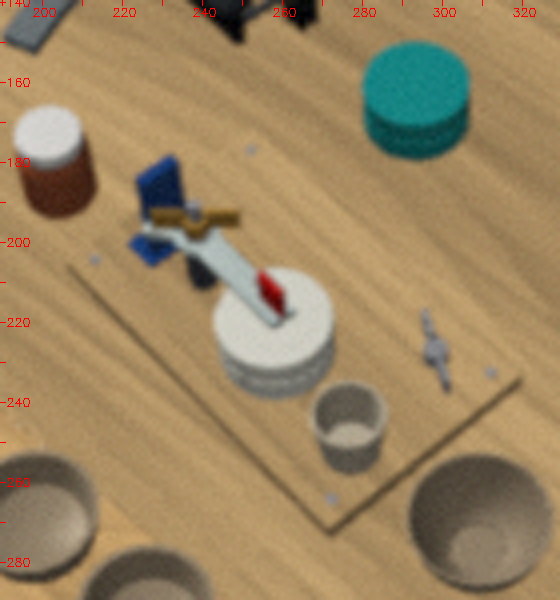

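View pics/w13.png

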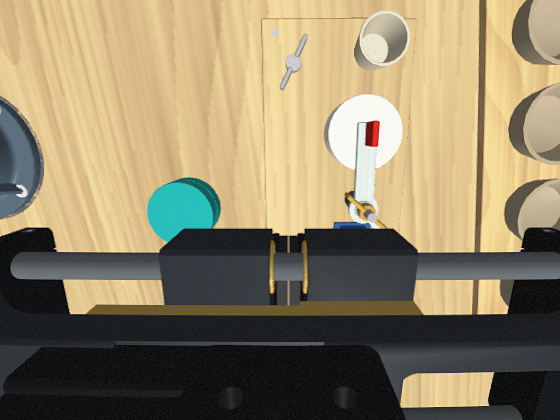

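The strap lies over the mould's middle with the tab at (258,213). The nut wings are at row 193, nothing else has moved, and the gripper is clear.

```bash
python3 -c "
from rig import bot
print(bot.hand_in())"
```

```text
the job is handed in; nothing more can be done
None
```

I swung the strap clockwise with the closed fingertips until it met its stop. I then ran the wing nut down clockwise in two strokes, lifting over between them, until it hit its stop. I handed the job in at about 16.5 s of the 61 s allowed, with the gripper about 0.2 m above the fixture.

**Strap:** the fingertip stopped moving while the force rose to about 7 N. The last pictures show the strap over the middle of the mould.

**Wing nut:** it came to a firm stop after about 5.5 rad of turning. The picture rows put the wing tops near 122.5 mm, the snug height. One two-view measurement gave 120.9 mm; both are within image accuracy, which is about 2 mm.

**Force at the nut stop:** I queued the last few moves without checking the force between them. The fingertip therefore pressed on to about 49 N, above what was needed but well under the 120 N wrist limit. I assumed the 40 N limit does not apply here, since it covers the arm and gripper body and this push was with the fingertip.

**Surroundings:** comparing the scene picture before and after showed no change at the lower part of the mould, the cup, spare nut, jar, bowl, scraper, brush or teal look-alike.

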